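# Slide the evidence tray from the stand across the gap onto the light box

## Task

The long steel tray with the glass jar standing in it is on the dark grey stand; slide it straight across the open gap onto the light box beside it, so that it ends up centred on the light box's top and square with it, with the jar still standing in it. Keep the tray level all the way: neither lift it off the surfaces nor let it sag or tip into the gap.

Things in the scene. Friction and masses are not known exactly. Their poses are not given: they have to be found in the camera images.
- tray_center (a point): Centre (half-way up) of the long open steel tray: 110 mm along its x, 160 mm along its y, 26 mm high, walls 3 mm, floor 4 mm thick, about 0.3 kg. z up. It starts on the grey stand with its y axis within about 6 degrees of the light box's y axis (line of the slide). A smaller, empty tray lying on the bench is not part of the job.
- lightbox: The low light box, fixed to the bench: aluminium case with a black rim and a white panel on top. 180 mm along its x, 190 mm along its y, flat top 58 mm above its origin, which is the centre of its underside on the bench. The stand is beside it along its y axis, on its +y or its -y side (the side where the tray is).
- riser: The dark grey painted stand (a flat top on two side panels), fixed to the bench, on which the tray starts: 180 mm along its x, 190 mm along its y, flat top 60 mm above its origin, which is the centre of its underside (so its top is 2 mm higher than the light box). Parallel to the light box and in line with it along y, with an open gap of 40 to 55 mm between their facing edges.
- jar_center (a point): Centre (half-way up) of the closed glass jar with a black cap standing loose in the tray near its middle: 54 mm diameter, 60 mm high, about 0.12 kg, z up along its axis. Another jar of the same kind standing on the bench is not part of the job.
Not all that is in view belongs to the job. Leave any pink or red look-alike of the part that bears tray_center alone.

How it is judged:
On the way:
1. the tray bridges the gap, level, with its centre between the two surfaces' middles (horizontal distance between tray_center and lightbox between 0.06 and 0.18 m and horizontal distance between tray_center and riser above 0.06 m and height (world z) of tray_center between 0.064 and 0.08 m and angle between tray_center's own z axis and vertical below 0.1 rad), for 0.1 s.
At the end, for the whole second after the job is handed in: The tray rests level on the light box, its centre within 20 mm of the top's centre along each of the box's sides, its long side within 11 degrees of the box's y axis, at rest, with the jar standing upright in it (x of tray_center in the frame of lightbox between -0.02 and 0.02 m and y of tray_center in the frame of lightbox between -0.02 and 0.02 m and height (world z) of tray_center between 0.066 and 0.076 m and angle between the y axis of tray_center and the y axis of lightbox, either way round below 0.2 rad and angle between tray_center's own z axis and vertical below 0.05 rad and horizontal distance between jar_center and tray_center below 0.045 m and angle between jar_center's own z axis and vertical below 0.1 rad and linear speed of tray below 0.01 m/s); the robot touches nothing.
It fails at once if the tray is lifted more than about 13 mm off the surfaces (height (world z) of tray_center above 0.086 m).
It fails at once if the tray tips or sags into the gap by more than 7 degrees (angle between tray_center's own z axis and vertical above 0.12 rad).
It fails at once if the tray drops into the gap or off the surfaces (height (world z) of tray_center below 0.06 m).
It fails at once if the jar topples (angle between jar_center's own z axis and vertical above 0.35 rad).
It also fails if it takes over 38 s, if anything falls off the work surface, if the arm or the gripper's body presses on something with over 40 N, if the wrist force passes 120 N, or if a joint passes its speed limit or range.

## Robot

A 7-joint arm with a two-finger parallel gripper is mounted at the origin on the work surface. World frame = base frame: x ahead of the robot, y to its left, z up, the work surface at z = 0. Lengths are in m, angles in rad, forces in N, time in s.
With the tool pointing down it reaches from about 0.425 to 0.95 m from the base axis. Payload 4.7 kg.
Tool frame: the origin (TCP) lies on the centre line of the jaws, within the pads' length; the fingertips stand 19 mm ahead of it and the grasp point (between the pads) is the TCP; z points along the fingers, y is the direction in which the jaws open and shut (so a half turn about z gives the same grasp; the last joint's range is limited). The gripper opens to 85 mm and grips with 20 to 120 N. Pads are 22 mm wide; open, the fingers measure 114 mm over their backs; the gripper's body (76 mm by 85 mm) begins 54 mm behind the grasp point. The pads swing forward as they close: fully open they stand 13 mm farther back than shut.
Start: joints at [1.196, 0.469, -0.049, 1.532, 0.024, 1.141, -0.082], TCP at [0.229, -0.635, 0.25] pointing down, gripper open.
Joint ranges: [-2.59, 2.59], [-0.33, 1.99], [-1.39, 1.29], [0.1, 2.45], [-1.04, 4.18], [0.21, 1.99], [-2.66, 2.66]. Speed limits (rad/s): [2.57, 2.57, 3.14, 3.14, 3.14, 3.14, 3.14].

## Interface

Orientations are given as a unit quaternion [x, y, z, w].
In Python, from cell import readout, optics, manip gives the robot as it stands.
- The arm moves only by the shell command python3 -m crank 'ROWS'. ROWS is a JSON object of lists of equal length, an entry for each row: "twist": the turn, a rotation vector about the tool's x, y, z each as a share of 60 degrees, from -1 to 1, a list of three; "translation": the shift along the tool's x, y, z each as a share of 30 cm, from -1 to 1, a list of three; "claw": the closure, from 0 (fully open) to 1 (shut). A call has exactly 5 rows; each row is the pose to reach, as a shift and turn from the pose commanded when the call began, along the tool's axes at that moment; what a row does not reach only later rows make up. A row lasts 1/8 s, in which the tool goes at most 62.5 mm and 10.7 degrees, less where a joint would pass 70% of its speed; a pose out of reach is approached as far as the arm can. A call with a number of a shift or a turn outside -1 to 1 is refused whole. A call with a gripper value outside its range is refused whole. The fingers move at their own pace and stop on an object; the grip force is fixed at half the most. Time passes only in rows, so rows that repeat a pose let the fingers close, or fill a call up. It gives the time, the measured TCP pose, the force and the opening at its end, in the units of the state.
- readout.get_obs(): the state, without advancing time (a new reading comes with each control period).
- optics.read_camera(name): name is "scene" or "top" or "wrist"; returns the picture (384x512x3 uint8, blue, green, red); there is no depth.
- optics.calibration(name): a dict with "mtx" (3x3 intrinsics, pixels), "k1" (the pictures are not rectified: a ray, as slopes to the right and down, at radius r is drawn at 1 + k1 r^2 times it, then the intrinsics apply), "world_from_camera" (4x4, takes a point from camera to world coordinates); the wrist camera has in their place "T_tool_cam" (4x4, takes a point from camera to tool coordinates, whose origin is the TCP and whose axes are the flange's). Camera axes: x right, y up, looking along -z (the intrinsics and any distortion apply to the point x, -y, -z); pixel columns grow to the right and rows downward; lengths in m; the calibration is good to about 2 mm. A picture is of the moment at which its call begins: read the wrist's pose just before it. calibration takes no time and is no camera call.
- manip.finish_job(): hands the job in, once; it reports no verdict.
Trained networks look in the newest picture that a camera, given by its name, has taken for a name from the list of things; names that differ only in an ending like _2 or _b are one class to them, and where a whole thing is asked for, a point or a joint stands for the part that bears it (a point fixed in the world has none). Each returns a list of dicts, best first, with "conf" (0 to 1); they miss things now and then, are a little off and sometimes report something else, mostly with a low value. They report only what shows in the picture. A call takes as long as a camera call. They do not tell look-alikes from the thing itself.
- optics.find_in(camera, thing): "xyz" ([x, y, z] in m, in world coordinates, good to about 4 mm: the middle of the surface that is visible of it).
- optics.regions_of(camera, thing): "mask" (384x512 bool, what is visible of it).
The state is a dict: "t": time; "joint_positions": joint angles; "joint_velocities": joint speeds; "tau": joint torques, N m; "position": TCP position; "tool_rot": TCP orientation; "force": force on the tool from outside, world axes, zero at the start; "wrist_torque": the same for the moment, N m; "grip_width": finger opening in m.
Only numpy, scipy, OpenCV 4.12 (cv2) and the standard library are available. Lean on these libraries where they do the work, as an engineer would, in place of code of your own. Each camera call takes 0.05 s, during which the arm holds its last target. There are 200 camera calls.

## Working session

There is one attempt and no reset: what is moved stays moved. The work goes in short steps, Python scripts to look and compute and a shell command to move; the robot and the scene stay as the last step left them, time stands still between calls to the robot, and variables do not carry over. Pictures are saved under pics/ and viewed, about 8 in all and at most 12, crops included, and the job is handed in when it is done.

```bash
mkdir -p pics; ls; python3 - <<'E'
from cell import readout, optics, manip
import cv2,numpy as np
o=readout.get_obs(); print(o['t'],o['position'],o['tool_rot'],o['grip_width'])
a=optics.read_camera("scene"); b=optics.read_camera("top")
cv2.imwrite("pics/scene0.png",a); cv2.imwrite("pics/top0.png",b)
for c in("scene","top"):
  print(c,optics.calibration(c))
  for n in("tray_center","lightbox","riser","jar_center"):
    print(n,[(np.round(d['xyz'],3).tolist(),round(d['conf'],2)) for d in optics.find_in(c,n)])
print(optics.calibration("wrist"))
E
```

```text
pics
0.0 [ 0.22860476 -0.63453961  0.24925223] [ 9.85089619e-01  1.72039175e-01 -2.16624601e-04 -9.57707835e-04] 0.08548140508692856
scene {'mtx': array([[467.30376945,   0.        , 255.08557204],
       [  0.        , 467.30376945, 183.53083109],
       [  0.        ,   0.        ,   1.        ]]), 'k1': -0.12358812402461641, 'world_from_camera': array([[ 0.4160662 , -0.68612028,  0.59676451,  0.93423725],
       [ 0.90932755,  0.31139906, -0.27596019, -0.29961527],
       [ 0.00350998,  0.65747212,  0.7534707 ,  0.69627516],
       [ 0.        ,  0.        ,  0.        ,  1.        ]])}
tray_center [([0.485, -0.342, 0.001], 0.93), ([0.307, -0.179, 0.003], 0.86), ([0.568, -0.107, 0.063], 0.74)]
lightbox [([0.572, 0.111, 0.059], 0.56)]
riser [([0.606, -0.148, 0.062], 0.6)]
jar_center [([0.56, -0.098, 0.116], 0.73)]
top {'mtx': array([[375.52417123,   0.        , 253.08075602],
       [  0.        , 375.52417123, 191.48573324],
       [  0.        ,   0.        ,   1.        ]]), 'k1': -0.08146532857289662, 'world_from_camera': array([[ 0.01108415,  0.98172268, -0.18999401,  0.356019
[... 236 characters left out ...]
[0.561, -0.102, 0.063], 0.56)]
lightbox [([0.543, 0.121, 0.057], 0.97)]
riser [([0.494, -0.129, 0.058], 0.78)]
jar_center [([0.54, -0.089, 0.124], 0.6)]
{'mtx': array([[326.71947708,   0.        , 258.77854797],
       [  0.        , 326.71947708, 188.89468354],
       [  0.        ,   0.        ,   1.        ]]), 'k1': -0.035682117356541664, 'T_tool_cam': array([[-2.63693566e-04,  9.65879166e-01,  2.58992988e-01,
         6.61177938e-02],
       [ 9.99999509e-01,  5.02190511e-04, -8.54702348e-04,
         6.74985324e-04],
       [-9.55603012e-04,  2.58992635e-01, -9.65878823e-01,
        -1.23026543e-01],
       [ 0.00000000e+00,  0.00000000e+00,  0.00000000e+00,
         1.00000000e+00]])}
```

View pics/scene0.png

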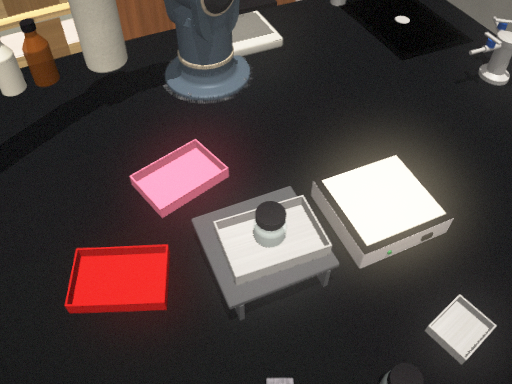

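View pics/top0.png

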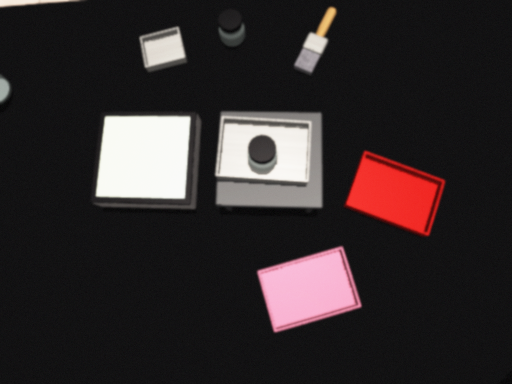

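The scene image shows the steel tray, with its jar at (270,222), on the stand. The light box is at (380,205), and the pink and red trays are decoys. In the top view the tray corners are about (220,117), (311,119), (309,185) and (217,180). The light box lies on the +y side, so the slide is +y. I'll write the helpers and plan a move to a wrist look-over.

```bash
cat > h.py <<'E'
from cell import readout, optics, manip
import cv2,numpy as np
from scipy.spatial.transform import Rotation as R
def tool():
    o=readout.get_obs(); T=np.eye(4); T[:3,:3]=R.from_quat(o['tool_rot']).as_matrix(); T[:3,3]=o['position']; return T
def cam(c):
    k=optics.calibration(c)
    return k['mtx'],k['k1'],(tool()@k['T_tool_cam'] if c=='wrist' else k['world_from_camera'])
def rays(c,px,C=None):
    K,k1,W=C or cam(c); px=np.asarray(px,float).reshape(-1,1,2)
    n=cv2.undistortPoints(px,K,np.array([k1,0,0,0,0.]))[:,0]
    d=np.c_[n[:,0],-n[:,1],-np.ones(len(n))]@W[:3,:3].T
    return W[:3,3],d
def onz(c,px,z,C=None):
    p,d=rays(c,px,C); return (p+d*((z-p[2])/d[:,2])[:,None])[:,:2]
def goal(xyz,yaw):
    """yaw: tool x-axis heading in world, pointing down"""
    T=tool(); g=R.from_euler('z',yaw)*R.from_quat([1,0,0,0])
    print('trans',np.round(T[:3,:3].T@(np.array(xyz)-T[:3,3])/.3,3),'twist',np.round((R.from_matrix(T[:3,:3]).inv()*g).as_rotvec()/np.radians(60),3))
def rect(m,c,z,C=None):
    cs,_=cv2.findContours(m.astype(np.uint8),cv2.RETR_EXTERNAL,cv2.CHAIN_APPROX_NONE)
    q=max(cs,key=cv2.contourArea)[:,0]; w=(onz(c,q,z,C)*1000).astype(np.float32)
    (x,y),(a,b),ang=cv2.minAreaRect(w); return [round(v,1) for v in (x,y,a,b,ang)]
E
python3 - <<'E'
from h import *
for n,c in (("riser",[(219,112),(322,112),(323,207),(217,207)]),("tray",[(220,117),(311,119),(309,185),(217,180)]),("box",[(106,115),(190,116),(182,201),(97,201)])):
    z={'riser':.06,'tray':.086,'box':.058}[n]; w=onz('top',c,z); print(n,np.round(w,3).tolist(),w.mean(0).round(3))
goal([.5,-.03,.27],0)
E
```

```text
riser [[0.635, -0.011], [0.634, -0.204], [0.456, -0.201], [0.455, -0.013]] [ 0.545 -0.107]
tray [[0.615, -0.017], [0.61, -0.18], [0.49, -0.174], [0.498, -0.015]] [ 0.553 -0.096]
box [[0.633, 0.209], [0.629, 0.044], [0.466, 0.051], [0.465, 0.211]] [0.548 0.129]
trans [ 1.534 -1.591 -0.066] twist [-0.   -0.    0.33]
```

```bash
python3 -m crank '{"twist":[[0,0,0.1],[0,0,0.2],[0,0,0.33],[0,0,0.33],[0,0,0.33]],"translation":[[0.13,-0.14,-0.02],[0.27,-0.28,-0.03],[0.41,-0.42,-0.05],[0.55,-0.57,-0.07],[0.69,-0.72,-0.07]],"claw":[0.5,0.5,0.5,0.5,0.5]}'; python3 -c "
from h import *
goal([.5,-.03,.27],0)"
```

```text
t: 1.12
position: [0.3514, -0.36, 0.2722]
tool_rot: [1.0, 0.0, 0.001, 0.001]
force: [1.3, -0.1, 0.1]
grip_width: 0.0425
trans [ 0.496 -1.1    0.006] twist [ 0.001 -0.002  0.   ]
```

```bash
python3 -m crank '{"twist":[[0,0,0],[0,0,0],[0,0,0],[0,0,0],[0,0,0]],"translation":[[0.08,-0.19,0],[0.16,-0.37,0],[0.25,-0.55,0],[0.33,-0.73,0],[0.41,-0.91,0]],"claw":[0.5,0.5,0.5,0.5,0.5]}'; python3 -m crank '{"twist":[[0,0,0],[0,0,0],[0,0,0],[0,0,0],[0,0,0]],"translation":[[0.08,-0.18,0],[0.08,-0.18,0],[0.08,-0.18,0],[0.08,-0.18,0],[0.08,-0.18,0]],"claw":[0.5,0.5,0.5,0.5,0.5]}'; python3 - <<'E'
from h import *
print(tool()[:3,3])
a=optics.read_camera("wrist"); cv2.imwrite("pics/w1.png",cv2.resize(a,None,fx=1.5,fy=1.5))
for c in('wrist','top','scene'):
  for n,z in(("tray_center",.086),("lightbox",.058),("riser",.06)):
    print(c,n,[(round(d['conf'],2),rect(d['mask'],c,z)) for d in optics.regions_of(c,n)][:4])
np.save('w1.npy',tool())
E
```

```text
t: 1.75
position: [0.4739, -0.0869, 0.2718]
tool_rot: [1.0, -0.0, 0.001, 0.0]
force: [0.9, -0.7, 0.3]
grip_width: 0.0428
t: 2.38
position: [0.497, -0.036, 0.2713]
tool_rot: [1.0, -0.001, -0.0, 0.0]
force: [0.3, 0.3, -0.4]
grip_width: 0.0426
[ 0.49698658 -0.03597252  0.27134146]
wrist tray_center [(0.95, [557.6, -95.0, 161.6, 111.3, 85.9]), (0.64, [514.1, -263.7, 99.3, 93.5, 69.1]), (0.59, [398.8, -171.7, 47.2, 75.2, 15.1])]
wrist lightbox []
wrist riser [(0.79, [548.3, -103.9, 189.8, 178.2, 88.9])]
top tray_center [(0.97, [554.0, -95.0, 160.3, 117.0, 86.6]), (0.67, [476.4, -319.7, 150.1, 107.8, 68.9]), (0.6, [317.7, -169.8, 101.0, 146.8, 16.0])]
top lightbox [(0.73, [547.5, 123.5, 200.8, 186.1, 89.2])]
top riser [(0.76, [542.8, -105.9, 186.8, 189.7, 88.5])]
scene tray_center [(0.94, [563.0, -98.1, 164.0, 124.3, 85.9]), (0.83, [378.1, -189.1, 118.8, 154.0, 16.5]), (0.75, [535.2, -338.8, 150.7, 112.9, 68.7])]
scene lightbox [(0.58, [560.6, 117.3, 213.2, 200.3, 89.0])]
scene riser [(0.81, [559.5, -107.7, 192.9, 206.5, 88.9])]
```

View pics/w1.png

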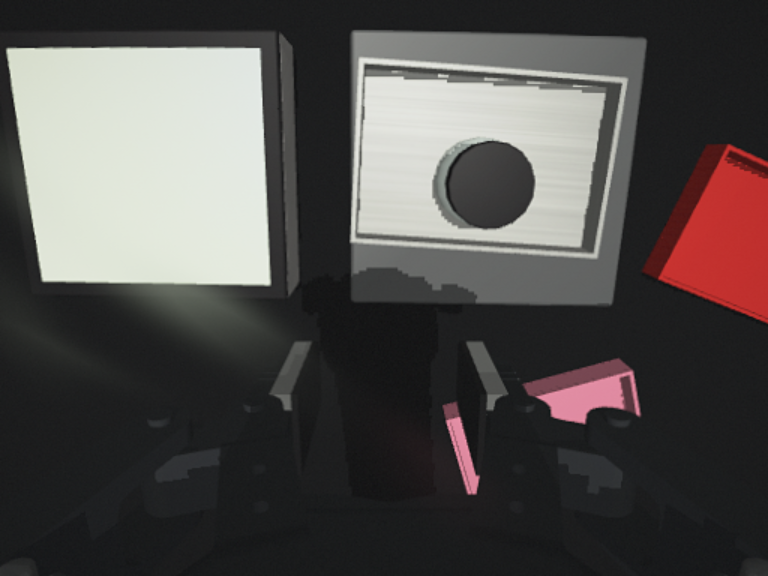

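The wrist view shows the tray's rim corners at about (360,58), (627,78), (597,258) and (352,242). The stand spans (351,31) to (646,38), and the light box's near rim edge is at x≈278–289.

```bash
python3 - <<'E'
from h import *
K=optics.calibration('wrist'); C=(K['mtx'],K['k1'],np.load('w1.npy')@K['T_tool_cam'])
f=lambda p,z:(onz('wrist',np.array(p)/1.5,z,C)*1000).round(1)
print('boxpanel',f([(7,48),(261,48),(271,285),(42,282)],.058).tolist(),f([(7,48),(261,48),(271,285),(42,282)],.058).mean(0))
print('boxedge',f([(278,33),(289,297),(33,293)],.058).tolist())
print('riser',f([(351,31),(646,38),(612,304),(351,302)],.06).tolist())
t=f([(360,58),(627,78),(597,258),(352,242)],.086);print('tray',t.tolist(),t.mean(0))
print('jarcap',f([(491,184)],.124))
# triangulate tray rim corners top vs wrist for height
tp=[(220,117),(311,119),(309,185),(217,180)]
p1,d1=rays('wrist',np.array([(360,58),(627,78),(597,258),(352,242)])/1.5,C); p2,d2=rays('top',tp)
for a,b in zip(d1,d2):
    s=np.linalg.lstsq(np.c_[a,-b],p2-p1,rcond=None)[0]; print((( p1+a*s[0]+p2+b*s[1])/2).round(4))
w=t[1:3].mean(0);print('end wall mid',w)
goal([.5529,-.1736,.16],np.radians(-4.1))
E
```

```text
boxpanel [[631.3, 211.4], [628.4, 45.5], [472.3, 48.2], [474.6, 214.9]] [551.65 130.  ]
boxedge [[637.1, 34.2], [463.4, 35.8], [466.3, 223.2]]
riser [[637.6, -12.0], [635.1, -198.8], [458.6, -196.5], [460.3, -8.8]]
tray [[617.3, -18.8], [607.3, -177.1], [498.0, -170.4], [508.3, -12.2]] [557.725 -94.625]
jarcap [[547.1 -91.1]]
[ 0.6181 -0.0172  0.0785]
[ 0.6088 -0.1788  0.0851]
[ 0.494  -0.1764  0.0702]
[ 0.504  -0.011   0.0611]
end wall mid [ 552.65 -173.75]
trans [0.185 0.463 0.371] twist [ 0.    -0.     0.069]
```

```bash
python3 -m crank '{"twist":[[0,0,0.03],[0,0,0.067],[0,0,0.067],[0,0,0.067],[0,0,0.067]],"translation":[[0.07,0.18,0],[0.14,0.36,0],[0.185,0.463,0],[0.185,0.463,0.18],[0.185,0.463,0.33]],"claw":[0.5,0.5,0.5,0.5,0.5]}'; python3 -m crank '{"twist":[[0,0,0],[0,0,0],[0,0,0],[0,0,0],[0,0,0]],"translation":[[0,0,0],[0,0,0],[0,0,0],[0,0,0],[0,0,0]],"claw":[0.5,0.5,0.5,0.5,0.5]}'; python3 - <<'E'
from h import *
print(tool()[:3,3])
a=optics.read_camera("wrist"); cv2.imwrite("pics/w2.png",cv2.resize(a,None,fx=1.5,fy=1.5));np.save('w2.npy',tool())
goal([.5529,-.1736,.088],np.radians(-3.9))
E
```

```text
t: 3.5
position: [0.5528, -0.1742, 0.1709]
tool_rot: [0.999, -0.036, 0.0, 0.0]
force: [1.3, -1.2, 0.2]
grip_width: 0.043
t: 4.12
position: [0.5532, -0.1736, 0.1732]
tool_rot: [0.999, -0.035, 0.001, 0.0]
force: [-0.4, -0.2, -0.0]
grip_width: 0.043
[ 0.55316458 -0.17360039  0.17318742]
trans [-0.001  0.     0.283] twist [ 0.    -0.001 -0.002]
```

View pics/w2.png

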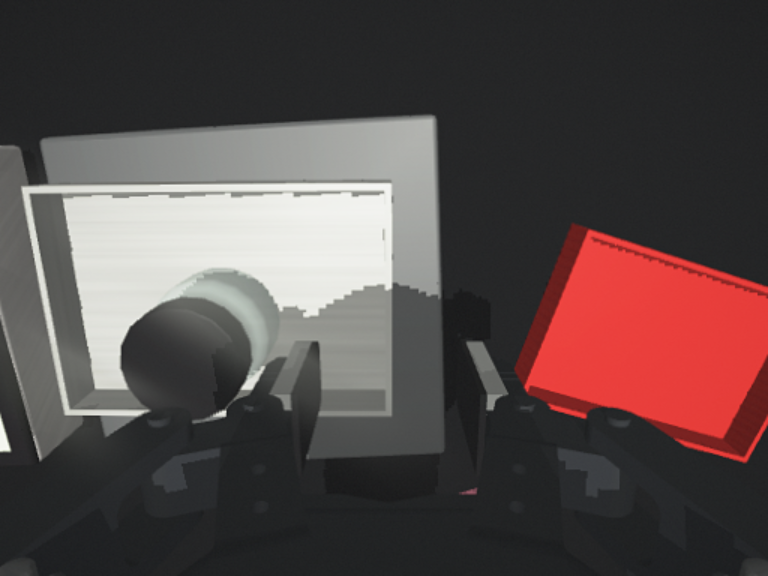

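The wall to grip is vertical in the image at x≈391, midway between the jaws at about 305 and 480, so the yaw matches. Next I'll check the rim height from the two wrist views.

```bash
python3 - <<'E'
from h import *
K=optics.calibration('wrist'); L=[]
P=[[(360,58),(627,78),(597,258),(352,242)],[(24,186),(391,184),(391,415),(66,413)]]
r=[rays('wrist',np.array(p)/1.5,(K['mtx'],K['k1'],np.load(f)@K['T_tool_cam'])) for p,f in zip(P,('w1.npy','w2.npy'))]
X=[]
for a,b in zip(r[0][1],r[1][1]):
    s=np.linalg.lstsq(np.c_[a,-b],r[1][0]-r[0][0],rcond=None)[0]; X.append((r[0][0]+a*s[0]+r[1][0]+b*s[1])/2)
X=np.array(X); print(X.round(4),X.mean(0).round(4),'endwall outer mid',X[1:3].mean(0).round(4), 'len',np.linalg.norm(X[0]-X[1]))
E
```

```text
[[ 0.6177 -0.0186  0.0821]
 [ 0.6069 -0.1787  0.0833]
 [ 0.4974 -0.1713  0.0843]
 [ 0.5079 -0.012   0.0836]] [ 0.5575 -0.0952  0.0833] endwall outer mid [ 0.5521 -0.175   0.0838] len 0.1604310113627295
```

```bash
python3 -m crank '{"twist":[[0,0,0],[0,0,0],[0,0,0],[0,0,0],[0,0,0]],"translation":[[0,0,0.1],[0,0,0.2],[0,0,0.24],[0,0,0.27],[0,0,0.277]],"claw":[0.5,0.5,0.5,0.5,0.5]}'; python3 -m crank '{"twist":[[0,0,0],[0,0,0],[0,0,0],[0,0,0],[0,0,0]],"translation":[[0,0,0],[0,0,0],[0,0,0],[0,0,0],[0,0,0]],"claw":[0.5,0.6,0.7,0.8,0.9]}';python3 - <<'E'
from h import *
a=optics.read_camera("wrist"); cv2.imwrite("pics/w3.png",cv2.resize(a,None,fx=1.5,fy=1.5))
E
```

```text
t: 4.8
position: [0.5531, -0.1736, 0.0893]
tool_rot: [0.999, -0.035, 0.0, 0.0]
force: [-0.0, 0.0, -0.4]
grip_width: 0.043
t: 5.42
position: [0.5529, -0.1736, 0.0893]
tool_rot: [0.999, -0.035, 0.0, 0.0]
force: [0.5, -0.1, -0.5]
grip_width: 0.0083
```

View pics/w3.png

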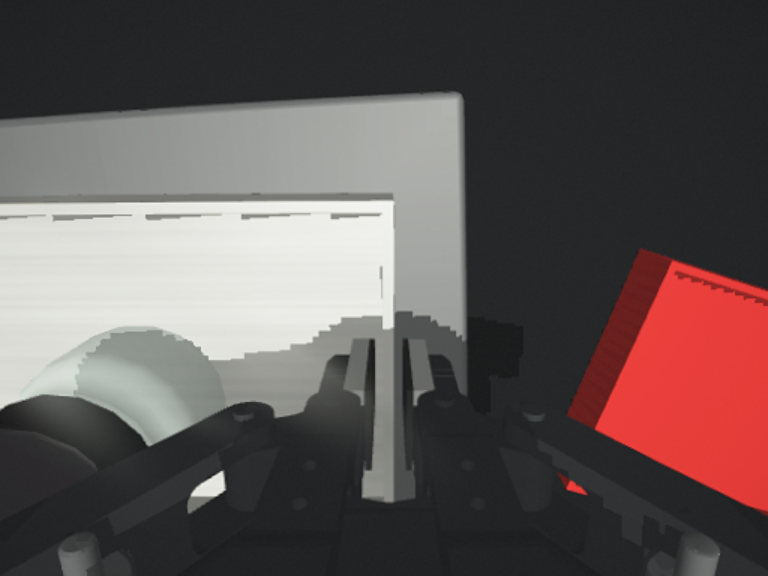

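The wall sits between the nearly closed pads at (390,350). Closing now.

```bash
python3 -m crank '{"twist":[[0,0,0],[0,0,0],[0,0,0],[0,0,0],[0,0,0]],"translation":[[0,0,0],[0,0,0],[0,0,0],[0,0,0],[0,0,0]],"claw":[1,1,1,1,1]}'; python3 -c "
from h import *
goal([.5478,.0525,.0893],np.radians(-1.1))"
```

```text
t: 6.1
position: [0.5529, -0.1735, 0.0894]
tool_rot: [0.999, -0.035, 0.0, 0.0]
force: [-0.8, 1.1, 3.2]
grip_width: 0.0016
trans [-0.069 -0.75   0.   ] twist [ 0.    -0.    -0.048]
```

```bash
python3 -m crank '{"twist":[[0,0,-0.005],[0,0,-0.015],[0,0,-0.025],[0,0,-0.035],[0,0,-0.047]],"translation":[[-0.001,-0.015,0],[-0.003,-0.045,0],[-0.005,-0.075,0],[-0.008,-0.11,0],[-0.01,-0.145,0]],"claw":[1,1,1,1,1]}'; python3 - <<'E'
from h import *
a=optics.read_camera("wrist"); b=optics.read_camera("scene"); cv2.imwrite("pics/c4.png",np.hstack([cv2.resize(a,(400,300)),b[120:330,180:460][:, :280].repeat(1,0) if 0 else cv2.resize(b[120:330,180:460],(400,300))]))
goal([.551,.0514,.0893],np.radians(-1.1))
E
```

```text
t: 6.72
position: [0.553, -0.1292, 0.0894]
tool_rot: [1.0, -0.01, 0.0, 0.0]
force: [0.0, -4.2, 4.0]
grip_width: 0.0015
trans [-0.017 -0.595  0.001] twist [-0.002 -0.     0.001]
```

View pics/c4.png

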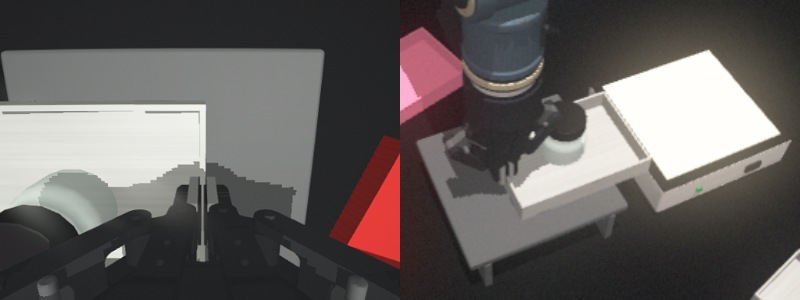

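The grip holds. The tray has moved with the gripper, is level, and the jar is upright, so I'll carry on across the gap.

```bash
python3 -m crank '{"twist":[[0,0,0],[0,0,0],[0,0,0],[0,0,0],[0,0,0]],"translation":[[-0.001,-0.03,0],[-0.002,-0.06,0],[-0.003,-0.09,0],[-0.004,-0.12,0],[-0.005,-0.15,0]],"claw":[1,1,1,1,1]}'; python3 -m crank '{"twist":[[0,0,0],[0,0,0],[0,0,0],[0,0,0],[0,0,0]],"translation":[[-0.001,-0.03,0],[-0.002,-0.06,0],[-0.003,-0.09,0],[-0.004,-0.12,0],[-0.005,-0.15,0]],"claw":[1,1,1,1,1]}'; python3 - <<'E'
from h import *
a=optics.read_camera("wrist"); b=optics.read_camera("scene"); cv2.imwrite("pics/c5.png",np.hstack([cv2.resize(a,(400,300)),cv2.resize(b[120:330,180:460],(400,300))]))
goal([.551,.0514,.0893],np.radians(-1.1))
E
```

```text
t: 7.45
position: [0.5523, -0.085, 0.0894]
tool_rot: [1.0, -0.011, 0.0, 0.0]
force: [0.9, -4.8, 5.5]
grip_width: 0.0012
t: 8.07
position: [0.5517, -0.0403, 0.0895]
tool_rot: [1.0, -0.011, 0.0, 0.001]
force: [-0.1, -5.7, 6.8]
grip_width: 0.0012
trans [-0.008 -0.3    0.001] twist [-0. -0. -0.]
```

View pics/c5.png

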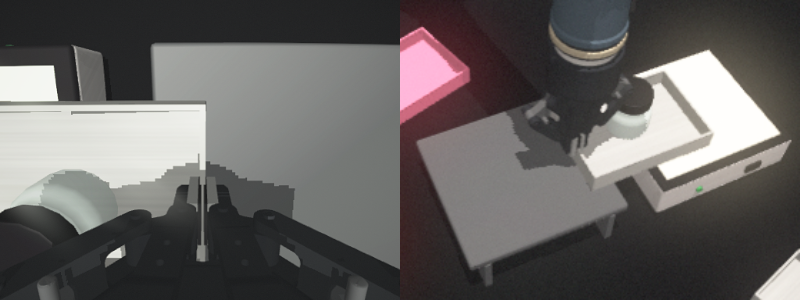

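```bash
python3 -m crank '{"twist":[[0,0,0],[0,0,0],[0,0,0],[0,0,0],[0,0,0]],"translation":[[-0.001,-0.03,0],[-0.002,-0.06,0],[-0.003,-0.09,0],[-0.004,-0.12,0],[-0.004,-0.15,0]],"claw":[1,1,1,1,1]}'; python3 -m crank '{"twist":[[0,0,0],[0,0,0],[0,0,0],[0,0,0],[0,0,0]],"translation":[[-0.001,-0.03,0],[-0.002,-0.06,0],[-0.003,-0.09,0],[-0.004,-0.12,0],[-0.004,-0.15,0]],"claw":[1,1,1,1,1]}'; python3 - <<'E'
from h import *
a=optics.read_camera("wrist"); b=optics.read_camera("top");s=optics.read_camera("scene"); cv2.imwrite("pics/c6.png",np.hstack([cv2.resize(s[100:310,200:480],(400,300)),cv2.resize(b[50:230,70:310],(400,300))]))
for c in('top','scene'):
  for n,z in(("tray_center",.084),("lightbox",.058)):
    print(c,n,[(round(d['conf'],2),rect(d['mask'],c,z)) for d in optics.regions_of(c,n)][:4])
goal([.551,.0514,.0893],np.radians(-1.1))
E
```

```text
t: 8.8
position: [0.55, 0.007, 0.0881]
tool_rot: [1.0, -0.01, -0.001, -0.001]
force: [-0.0, -0.2, -2.8]
grip_width: 0.0013
t: 9.43
position: [0.5511, 0.0508, 0.0892]
tool_rot: [1.0, -0.01, -0.0, 0.0]
force: [-0.4, -0.4, -4.0]
grip_width: 0.0014
top tray_center [(0.82, [317.2, -170.3, 101.4, 147.5, 16.2]), (0.71, [476.5, -320.7, 148.7, 105.6, 69.2]), (0.58, [521.1, 85.2, 84.9, 61.0, 88.5])]
top lightbox [(0.75, [506.2, 80.3, 110.3, 105.3, 88.8])]
scene tray_center [(0.75, [534.2, -339.5, 151.1, 113.4, 69.9]), (0.61, [375.6, -189.1, 122.1, 157.1, 16.6]), (0.58, [557.7, 123.4, 173.8, 123.7, 88.8])]
scene lightbox [(0.97, [562.3, 117.3, 213.7, 199.0, 88.8]), (0.51, [521.1, 163.8, 42.6, 110.6, 33.5])]
trans [-0.001 -0.005 -0.   ] twist [ 0.     0.    -0.002]
```

View pics/c6.png

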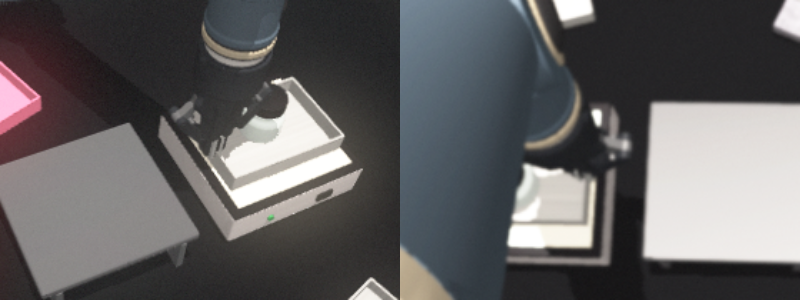

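```bash
python3 -m crank '{"twist":[[0,0,0],[0,0,0],[0,0,0],[0,0,0],[0,0,0]],"translation":[[0,-0.002,0.003],[0,-0.002,0.006],[0,-0.002,0.007],[0,-0.002,0.007],[0,-0.002,0.007]],"claw":[1,1,1,1,1]}'
```

```text
t: 10.4
position: [0.5514, 0.0502, 0.0874]
tool_rot: [1.0, -0.011, 0.0, 0.0]
force: [0.1, -3.5, 2.5]
grip_width: 0.0013
```

The tray is resting on the box: Fz went from −4 to +2.5 N. Now I'll release and rise.

```bash
python3 -m crank '{"twist":[[0,0,0],[0,0,0],[0,0,0],[0,0,0],[0,0,0]],"translation":[[0,0,0],[0,0,0],[0,0,0],[0,0,0],[0,0,0]],"claw":[0.9,0.8,0.7,0.6,0.55]}'; python3 -m crank '{"twist":[[0,0,0],[0,0,0],[0,0,0],[0,0,0],[0,0,0]],"translation":[[0,0,-0.03],[0,0,-0.1],[0,0,-0.2],[0,0,-0.4],[0,0,-0.55]],"claw":[0.5,0.5,0.5,0.5,0.5]}';python3 -m crank '{"twist":[[0,0,0],[0,0,0],[0,0,0],[0,0,0],[0,0,0]],"translation":[[-0.15,0.1,0],[-0.25,0.2,0],[-0.25,0.2,0],[-0.25,0.2,0],[-0.25,0.2,0]],"claw":[0.5,0.5,0.5,0.5,0.5]}'; python3 - <<'E'
from h import *
T=tool();a=optics.read_camera("wrist");s=optics.read_camera("scene")
cv2.imwrite("pics/c7.png",np.hstack([cv2.resize(s[100:310,200:480],(400,300)),cv2.resize(a,(400,300))]))
for c in('wrist','scene'):
  for n,z in(("tray_center",.084),("lightbox",.058),("riser",.06)):
    print(c,n,[(round(d['conf'],2),rect(d['mask'],c,z)) for d in optics.regions_of(c,n)][:4])
E
```

```text
t: 11.02
position: [0.5513, 0.0508, 0.0871]
tool_rot: [1.0, -0.01, 0.0, -0.0]
force: [-0.0, 0.8, -0.2]
grip_width: 0.0386
t: 11.65
position: [0.5516, 0.051, 0.2552]
tool_rot: [1.0, -0.01, 0.001, -0.0]
force: [1.1, 0.0, -0.3]
grip_width: 0.0426
t: 12.28
position: [0.4758, -0.0067, 0.2523]
tool_rot: [1.0, -0.01, 0.0, -0.0]
force: [0.1, 1.4, 0.3]
grip_width: 0.0429
wrist tray_center [(0.88, [551.8, 125.2, 165.2, 110.9, 88.7]), (0.74, [510.9, -213.7, 99.1, 44.3, 9.8]), (0.72, [366.6, -157.9, 93.7, 108.2, 16.2])]
wrist lightbox [(0.78, [548.5, 125.1, 194.4, 171.4, 88.4])]
wrist riser [(0.74, [543.2, -105.7, 190.5, 170.4, 88.9])]
scene tray_center [(0.76, [558.0, 121.2, 175.1, 125.8, 88.8]), (0.73, [533.7, -339.0, 151.2, 113.5, 68.7]), (0.62, [376.0, -188.6, 121.0, 157.1, 15.9])]
scene lightbox [(0.92, [561.1, 116.0, 213.8, 202.6, 88.9])]
scene riser [(0.67, [559.1, -107.5, 194.1, 206.0, 89.1])]
```

View pics/c7.png

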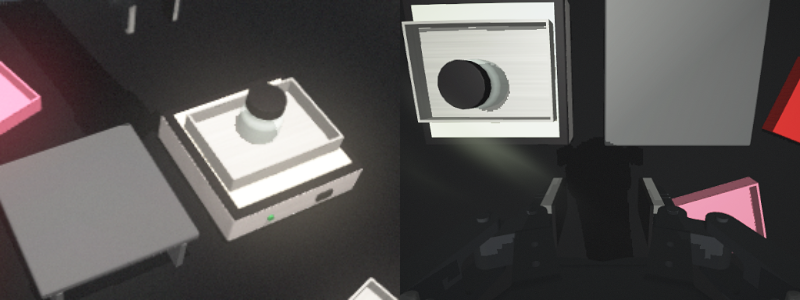

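The tray is centred, square and level on the box, the jar is upright, and the robot is clear of everything. Handing in.

```bash
python3 -c "
from cell import manip
print(manip.finish_job())"
```

```text
the job is handed in; nothing more can be done
None
```

The tray is on the light box, centred and square with it, with the jar still standing in it. I handed the job in soon after the last move ended, at 12.3 s of the 38 s allowed; no verdict was reported.

**What I did:** I gripped the middle of the tray's rear end wall and turned it about 3° square with the box. Then I slid it 225 mm in +y across the gap, with the tool staying at 88–90 mm height. At the far side I lowered it 2 mm until it rested on the box, released it and moved the arm clear.

**Last checks:**

| Check | Result |
|---|---|
| Tray centre, wrist view | (552, 125) mm |
| Box centre, wrist view, same picture | (549, 125) mm |
| Box centre, earlier wrist view | (551, 130) mm |
| Tray long side against box y axis | within about 0.5° |
| Jar | upright, near the tray's middle |
| Force reading after release | about 1 N, no contact |

**Disagreements:**
- **Box centre and scene camera:** the two wrist estimates of the box centre differ by about 5 mm. The scene camera's mask of the box includes its sides, so its centre is biased by about 10 mm. All of this is within the 20 mm tolerance.
- **Rim height:** two wrist views put the rim at about 84 mm, against 86 mm from the text. A rougher comparison of the wrist and top views scattered from 61 to 85 mm, and I did not use it.
- **Gripper opening:** it read about 1.5 mm on the 3 mm wall, but the grip held throughout.
- **Top camera:** the arm blocked it after the slide, so I did not use it for the final position.

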